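# Close the cable box's end cover and draw the ruler out slantwise

## Robot

A 6-joint arm with a two-finger parallel gripper is mounted at the origin on the work surface. World frame = base frame: x ahead of the robot, y to its left, z up, the work surface at z = 0. Lengths are in m, angles in degrees, forces in N, time in s.
With the tool pointing down it reaches from about 0.375 to 0.9 m from the base axis. Payload 3.1 kg.
Tool frame: the origin (TCP) lies at the centre of the arm's flange, where the gripper is bolted on; the fingertips stand bot.tip_reach ahead of it and the grasp point (between the pads) lies 155 mm ahead of it (bot.tip_reach is the distance from the TCP to the fingertips, in m); z points along the fingers, y is the line along which they close (so a half turn about z gives the same grasp; the last joint's range is limited). The gripper opens to 85 mm and grips with 20 to 120 N. Pads are 22 mm wide; open, the fingers measure 114 mm over their backs; the gripper's body (76 mm by 85 mm) begins 54 mm behind the grasp point. The pads swing forward as they close: fully open they stand 13 mm farther back than shut.
Start: joints at [53.715, 30.224, 82.088, -0, 67.689, -10.227], TCP at [0.275, 0.561, 0.405] pointing down, gripper open.
Joint ranges: [-176.69, 176.69], [-43.24, 126.21], [12.49, 139.97], [-82, 262], [0, 151.66], [-163.58, 163.58]. Speed limits (degrees/s): [159.86, 159.86, 180, 180, 180, 180].

## Interface

Orientations are given as [roll, pitch, yaw] about the fixed x, y, z axes, in that order (R = Rz(yaw) Ry(pitch) Rx(roll)).
In Python, from rig import bot gives the robot as it stands.
- The arm moves only by the tool play_rows, never from a script. Its argument "deltas" is a list that holds one entry, the list of rows, each a list of 7 numbers: the turn, a rotation vector about the tool's x, y, z in degrees, then the shift along the tool's x, y, z in mm, then the opening, from 0 (shut) to 1 (fully open). A call has 1 to 20 rows; each row is the pose to reach, as a shift and turn from the pose commanded when the call began, along the tool's axes at that moment; what a row does not reach only later rows make up. A row lasts 1/8 s, in which the tool goes at most 62.5 mm and 10.7 degrees, less where a joint would pass 70% of its speed; a pose out of reach is approached as far as the arm can. A call with a gripper value outside its range is refused whole. The fingers move at their own pace and stop on an object; "force" is the grip in N (left out, the last holds). Time passes only in rows, so rows that repeat a pose let the fingers close. It gives the time, the measured TCP pose, the force, the opening and the grip force at its end, in the units of the state.
- bot.observe(): the state, without advancing time (a new reading comes with each control period).
- bot.read_camera(name): name is "scene" or "top" or "wrist"; returns a dict with "pixels" (480x640x3 uint8, blue, green, red), "fovy" (degrees; the focal length in pixels is half the picture's height over the tangent of half this angle, whatever the lens; pixels are square), "cx", "cy" (the principal point, pixels), "T" (4x4, takes a point from camera to world coordinates); the wrist camera has in their place "tool_from_camera" (4x4, takes a point from camera to tool coordinates, whose origin is the TCP and whose axes are the flange's). Camera axes: x right, y up, looking along -z (the intrinsics and any distortion apply to the point x, -y, -z); pixel columns grow to the right and rows downward; lengths in m; the calibration is good to about 2 mm. A picture is of the moment at which its call begins: read the wrist's pose just before it. There is no depth.
- bot.sign_off(): hands the job in; it is judged then, once.
The state is a dict: "t": time; "qpos": joint angles; "joint_vel": joint speeds; "effort": joint torques, N m; "tool_pos": TCP position; "orientation": TCP orientation; "wrist_force": force on the tool from outside, world axes, zero at the start; "torque": the same for the moment, N m; "opening": finger opening in m; "grip_force": force on a finger pad.
Only numpy, scipy, OpenCV 4.12 (cv2) and the standard library are available. Lean on these libraries where they do the work, as an engineer would, in place of code of your own. Each camera call takes 0.05 s, during which the arm holds its last target. There are 200 camera calls.

## Task

The end cover on the cable box has sprung up, and the metal ruler has slipped inside. First press that cover down until it sits level; then grasp the ruler through the opening in the top, tip it so that one end comes out ahead of the other (it is too long to come out flat), and draw it right out with the cover left shut. Finish while still holding the ruler, still and in the gripper alone, with all of it at least 10 cm above the box's top, and leave the other things on the desk where they are.

Things in the scene. Friction and masses are not known exactly. Their poses are not given: they have to be found in the camera images.
- box: black cable box fixed to the desk, 156 (x) x 412 (y) x 60 mm tall; inside 144 x 400 mm, inner floor 5 mm above the desk. Grey covers, 5 mm thick, close its top at both ends (undersides 55, tops 60 mm above the desk when level): a fixed one at +y, the hinged end cover at -y. Origin: centre of the underside, on the desk; z up; y is the long direction, roughly to the robot's left
- end_cover (a joint): angle of the hinged end cover (142 mm wide, 103 mm long) at the box's -y end, rad: 0 = level (end stop), larger = inner edge higher; starts sprung up at 0.08 to 0.16. Hinge at the box's outer end (box y = -205 mm, 55 mm above the desk). Stiff: it stays where it is left and takes about 5 N at its inner edge to move either way
- cover_edge (a point): middle of the top of the hinged end cover's inner (free) edge, beside the opening; box x = 0, y = -100 mm, 60 mm above the desk when level. Press close to it, 10 to 20 mm in from the edge towards the hinge
- opening (a point): centre of the box's opening, level with the rim, 60 mm above the desk; axes as the box's. The opening lies between the covers, from box y = -100 to +100 mm, over the full inner width of 144 mm, long walls either side up to the rim
- ruler_mid (a point): centre of the ruler's grip block, 11 mm above the ruler's underside. Loose aluminium ruler, 280 mm (y) x 30 mm (x) x 6 mm, about 120 g, flat on the box's inner floor, roughly along the box, ends hidden under the covers. On its middle a grey grip block, 70 mm (y) x 30 mm (x), top 22 mm above the underside: grasp it across the 30 mm from above. z up when flat
- ruler_end1 (a point): end of the ruler at its +y, centre of the end face (140 mm from the middle, 3 mm above the underside)
- ruler_end2 (a point): end of the ruler at its -y, centre of the end face (140 mm from the middle, 3 mm above the underside)
- mug: dark steel mug, 80 mm across, 95 mm tall; loose, a bystander to leave alone; origin at the centre of its underside
- tea_carton: red tea carton, 75 x 130 mm, 80 mm tall; loose, a bystander to leave alone; origin at the centre of its underside
- sanitizer: clear hand-gel bottle, 60 mm across, 150 mm tall; loose, a bystander to leave alone; origin at the centre of its underside
- note_pad: yellow sticky-note pad, 76 x 76 mm, 18 mm tall, on the robot's side of the cable box; loose, a bystander to leave alone; origin at the centre of its underside
- mouse: black computer mouse, 100 x 58 mm, 32 mm tall, beyond the cable box; loose, a bystander to leave alone; origin at the centre of its underside
- eraser: white eraser, 22 x 60 mm, 12 mm tall, off the left end of the cable box; loose, a bystander to leave alone; origin at the centre of its underside
- stapler: black stapler, 35 x 130 mm, 43 mm tall; loose, a bystander to leave alone; origin at the centre of its underside

How it is judged:
By the outcome, as a careful person would: the job done as asked, in the order asked, and still so for the second after the job is handed in, while the arm keeps its last pose, push and grip.
It also fails if it takes over 45 s, if anything falls off the work surface, if the arm or the gripper's body presses on something with over 40 N, if the wrist force passes 120 N, or if a joint passes its speed limit or range.

## Working session

There is one attempt and no reset: what is moved stays moved. The work goes in short steps, Python scripts to look and compute and a tool call to move; the robot and the scene stay as the last step left them, time stands still between calls to the robot, and variables do not carry over. Pictures are saved under pics/ and viewed, at most 10 in all, crops included, and the job is handed in when it is done.

Besides the shell and the picture viewer there is one more tool, called after ">>>" by a JSON object that holds its "method" and its "body". play_rows: Moves the arm, as the interface text tells. Its arguments: {"type":"object","properties":{"deltas":{"type":"array","items":{"type":"array","items":{"type":"array","items":{"type":"number"}}}},"force":{"type":"number"}},"required":["deltas"]}

```bash
ls; mkdir -p pics
python3 - <<'E'
from rig import bot
import cv2,numpy as np
s=bot.observe();print(s);print(bot.tip_reach)
for n in("top","scene"):
    c=bot.read_camera(n);cv2.imwrite(f"pics/{n}0.png",c["pixels"]);print({k:v for k,v in c.items() if k!="pixels"})
E
```

```text
pics
{'t': 0.0, 'qpos': array([ 5.37152769e+01,  3.02768933e+01,  8.21575447e+01,  2.64980128e-04,
        6.76888798e+01, -1.02244166e+01]), 'joint_vel': array([-0.0199958 , -0.04939596,  0.05695219, -0.09152249,  0.06313539,
       -0.05392851]), 'effort': array([-8.23235550e-04, -4.42356348e+01, -1.78019428e+01, -3.85500534e-04,
        8.61633540e-03,  1.94209730e-05]), 'tool_pos': array([0.27430447, 0.56119385, 0.40374901]), 'orientation': array([-1.79878684e+02, -2.21304391e-02,  1.53939569e+02]), 'wrist_force': array([0.56229345, 0.43918251, 0.70318171]), 'torque': array([-0.02947467,  0.03214676,  0.04530841]), 'grip_force': 0.0, 'opening': 0.08532311096614141}
0.1734
{'fovy': 55.26811899572195, 'cx': 316.88263893349426, 'cy': 239.52722539461737, 'T': array([[-2.74426375e-02,  9.79206164e-01, -2.01002960e-01,
         2.77045486e-01],
       [-9.99609229e-01, -2.79516606e-02,  3.05843035e-04,
        -1.14729166e-02],
       [-5.31888315e-03,  2.00932808e-01,  9.79590586e-01,
         1.22782948e+00],
       [ 0.00000000e+00,  0.00000000e+00,  0.00000000e+00,
         1.00000000e+00]])}
{'fovy': 51.43527341260171, 'cx': 324.620844335279, 'cy': 248.91860992160167, 'T': array([[-0.62066716, -0.42030767,  0.6619016 ,  1.34041034],
       [ 0.78375479, -0.35666856,  0.50844466,  0.62244849],
       [ 0.0223763 ,  0.83434346,  0.55079061,  0.73680761],
       [ 0.        ,  0.        ,  0.        ,  1.        ]])}
```

View pics/top0.png

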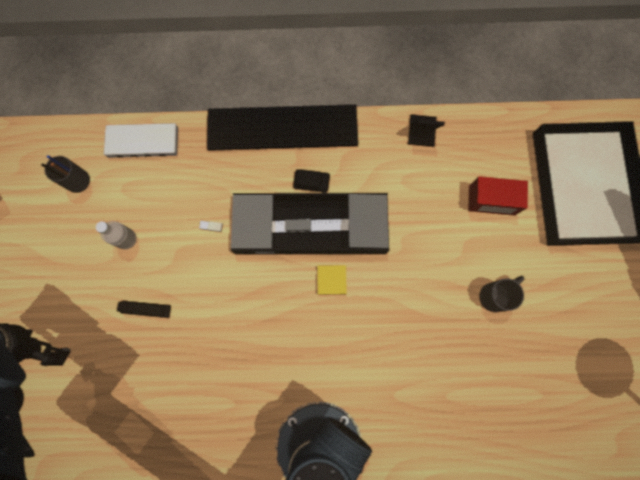

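View pics/scene0.png

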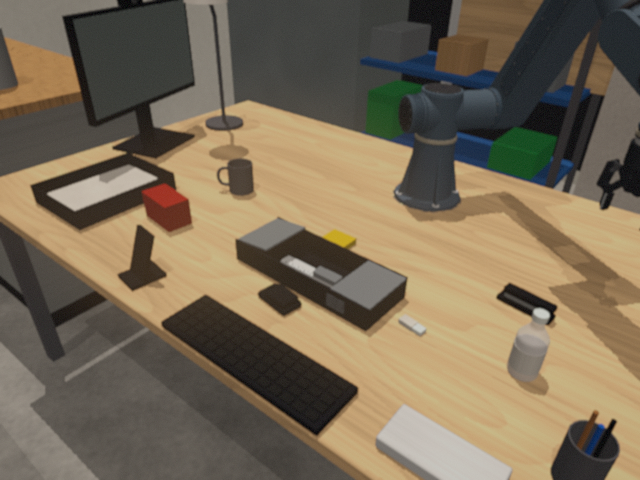

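The top view shows the box at px (231–389, 194–253), with the hinged cover at right (350–389). The grip block is near (298,225), nearer the fixed cover on the left.

```bash
cat > h.py <<'E'
import numpy as np,cv2
from rig import bot
from scipy.spatial.transform import Rotation as Ro
def pose():
    s=bot.observe();T=np.eye(4);T[:3,:3]=Ro.from_euler('xyz',s['orientation'],degrees=True).as_matrix();T[:3,3]=s['tool_pos'];return T
def cam(n):
    P=pose();c=bot.read_camera(n)
    if n=="wrist": c["T"]=P@c["tool_from_camera"]
    return c
def ray(c,uv,z):
    f=240/np.tan(np.radians(c["fovy"]/2));T=c["T"]
    d=T[:3,:3]@np.array([(uv[0]-c["cx"])/f,-(uv[1]-c["cy"])/f,-1]);o=T[:3,3]
    return o+d*(z-o[2])/d[2]
def proj(c,p):
    f=240/np.tan(np.radians(c["fovy"]/2));q=np.linalg.inv(c["T"])@np.append(p,1)
    return np.array([c["cx"]+f*q[0]/-q[2],c["cy"]-f*q[1]/-q[2]])
def rects(img,mask,amin=60):
    cs,_=cv2.findContours(mask.astype('uint8'),cv2.RETR_EXTERNAL,cv2.CHAIN_APPROX_NONE)
    return [(cv2.boxPoints(cv2.minAreaRect(k)),cv2.contourArea(k)) for k in cs if cv2.contourArea(k)>amin]
E
python3 - <<'E'
from h import *
c=cam("top");im=c["pixels"];h=cv2.cvtColor(im,cv2.COLOR_BGR2HSV)
m=np.zeros(im.shape[:2],bool);m[185:260,225:395]=1
print(im[225,[240,260,280,298,303,330,360,380]].tolist())
v=h[...,2];s=h[...,1]
for name,lo,hi in(("cover",65,140),("white",140,256)):
    mm=m&(v>=lo)&(v<hi)&(s<60)
    for b,a in rects(im,mm):
        print(name,a,b.round(1).tolist(),[ray(c,p,.06 if name=="cover" else .011)[:2].round(3).tolist() for p in b])
E
```

```text
[[101, 109, 113], [101, 110, 117], [194, 192, 195], [103, 111, 115], [105, 112, 116], [196, 194, 196], [99, 105, 111], [98, 105, 112]]
cover 4990.0 [[231.0, 194.0], [387.0, 194.0], [387.0, 248.0], [231.0, 248.0]] [[0.647, 0.213], [0.635, -0.201], [0.489, -0.193], [0.501, 0.211]]
white 128.5 [[271.0, 221.0], [285.0, 221.0], [285.0, 231.0], [271.0, 231.0]] [[0.582, 0.112], [0.581, 0.074], [0.553, 0.074], [0.554, 0.112]]
white 340.0 [[311.0, 220.0], [347.0, 220.0], [347.0, 230.0], [311.0, 230.0]] [[0.582, 0.003], [0.579, -0.096], [0.551, -0.094], [0.554, 0.003]]
```

>>> {"method": "play_rows", "body": {"deltas": [[[0,0,3,-20,-15,0,0],[0,0,8,-62,-47,0,0],[0,0,13,-104,-78,0,0],[0,0,18,-145,-110,0,0],[0,0,24,-186,-141,0,0],[0,0,29,-228,-172,0,0],[0,0,34,-269,-204,0,0],[0,0,39,-311,-235,0,0],[0,0,45,-352,-267,0,0],[0,0,50,-394,-298,0,0],[0,0,55,-435,-329,0,0],[0,0,60,-477,-361,0,0],[0,0,64,-502,-380,0,0],[0,0,65.5,-518,-392,0,0],[0,0,65.5,-518,-392,0,0],[0,0,65.5,-518,-392,0,0]]]}}

```text
t: 2.15
tool_pos: [0.567, -0.0171, 0.4045]
orientation: [-179.9, -0.0, 88.5]
wrist_force: [0.4, 0.6, 0.2]
opening: 0.0001
grip_force: 0.0
```

Run:
```python
from h import *
c=cam("wrist");cv2.imwrite("pics/w1.png",c["pixels"]);np.save("w1T.npy",c["T"]);print(c["fovy"],c["cx"],c["cy"],c["tool_from_camera"].round(3).tolist());print(pose().round(4).tolist())
```

```text
71.09986107585836 317.58091095245777 232.37246673099014 [[-0.0, 0.95, 0.311, 0.079], [1.0, 0.001, -0.001, 0.0], [-0.002, 0.311, -0.95, 0.03], [0.0, 0.0, 0.0, 1.0]]
[[0.0254, 0.9997, -0.0012, 0.567], [0.9997, -0.0254, 0.0007, -0.0169], [0.0007, -0.0012, -1.0, 0.4046], [0.0, 0.0, 0.0, 1.0]]
```

View pics/w1.png

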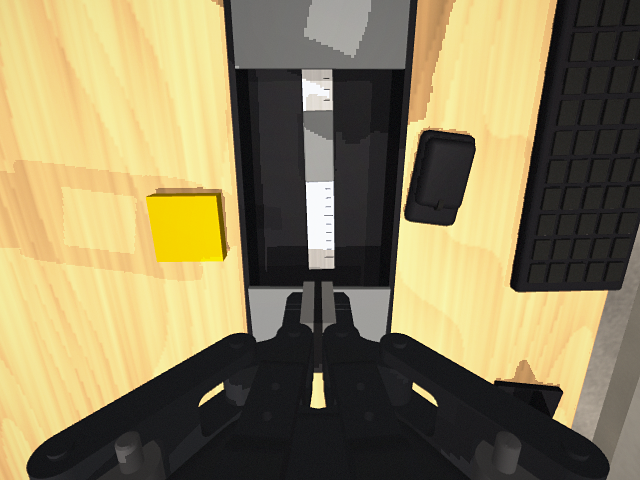

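The wrist view shows the opening from row 69 (fixed cover edge) to row ~287 (raised cover edge). The block is at rows 110–181, cols 303–333, and the ruler's -y end is visible near row 270.

Run:
```python
from h import *
c=dict(fovy=71.09986107585836,cx=317.58091095245777,cy=232.37246673099014,T=np.load("w1T.npy"))
P=lambda n,u,v,z:print(n,ray(c,(u,v),z).round(4))
P("fixL",235,69,.06);P("fixR",409,69,.06);P("coverL z70",247,287,.07);P("coverR",391,287,.07)
P("coverL z60",247,287,.06)
P("rulertopL",303,72,.011);P("rulertopR",333,72,.011);P("botL",310,270,.011);P("botR",334,270,.011)
P("blkTopL",303,110,.027);P("blkTopR",333,110,.027);P("blkBotL",306,181,.027);P("blkBotR",333.5,181,.027)
im=cv2.imread("pics/w1.png");
for r in(80,150,200,250): print(r,im[r,298:340,1].tolist())
print(im[60:130:1,318,1].tolist());print(im[170:300,318,1].tolist())
cv2.imwrite("pics/w1c.png",cv2.resize(im[50:310,220:420],None,fx=2.3,fy=2.3,interpolation=cv2.INTER_NEAREST))
```

```text
fixL [0.5    0.1072 0.06  ]
fixR [0.6478 0.1034 0.06  ]
coverL z70 [ 0.494  -0.0932  0.07  ]
coverR [ 0.6388 -0.097   0.07  ]
coverL z60 [ 0.4915 -0.0983  0.06  ]
rulertopL [0.5559 0.1099 0.011 ]
rulertopR [0.5854 0.1091 0.011 ]
botL [ 0.5558 -0.103   0.011 ]
botR [ 0.5842 -0.1037  0.011 ]
blkTopL [0.5552 0.0742 0.027 ]
blkTopR [0.5843 0.0734 0.027 ]
blkBotL [0.5556 0.005  0.027 ]
blkBotR [0.584  0.0043 0.027 ]
80 [38, 41, 35, 18, 255, 254, 250, 250, 199, 191, 195, 195, 182, 182, 188, 184, 184, 186, 185, 184, 182, 178, 177, 183, 189, 191, 188, 188, 189, 189, 185, 185, 188, 192, 114, 34, 24, 26, 26, 28, 26, 25]
150 [38, 39, 40, 40, 36, 31, 125, 156, 170, 169, 170, 169, 168, 169, 170, 170, 170, 171, 170, 171, 170, 170, 170, 170, 171, 171, 171, 169, 171, 169, 169, 170, 170, 174, 156, 87, 33, 26, 47, 45, 46, 45]
200 [45, 43, 45, 40, 43, 43, 41, 26, 158, 255, 251, 250, 249, 250, 250, 250, 250, 249, 250, 250, 250, 250, 250, 250, 250, 250, 250, 250, 250, 251, 250, 250, 250, 250, 255, 234, 70, 39, 43, 46, 43, 45]
250 [26, 22, 24, 26, 25, 25, 26, 23, 25, 10, 160, 208, 204, 199, 199, 200, 195,
[... 389 characters left out ...]
 118, 117, 117, 116, 116, 115, 116, 116, 116, 117, 117, 117, 118, 116, 117, 117]
[169, 170, 169, 168, 169, 168, 167, 168, 168, 168, 163, 169, 255, 252, 250, 250, 249, 250, 250, 249, 249, 250, 250, 250, 250, 250, 249, 250, 250, 250, 250, 250, 250, 250, 250, 250, 250, 250, 250, 250, 250, 250, 250, 250, 250, 250, 250, 250, 250, 250, 250, 250, 250, 250, 250, 250, 250, 250, 250, 250, 250, 250, 250, 250, 250, 250, 250, 250, 250, 250, 250, 250, 250, 250, 250, 250, 250, 251, 252, 197, 200, 200, 199, 200, 200, 198, 199, 200, 199, 201, 199, 200, 199, 200, 198, 201, 197, 166, 163, 46, 18, 19, 18, 21, 20, 22, 20, 20, 17, 20, 17, 18, 20, 18, 19, 19, 19, 20, 22, 21, 19, 20, 21, 23, 19, 21, 21, 22, 19, 18]
```

View pics/w1c.png

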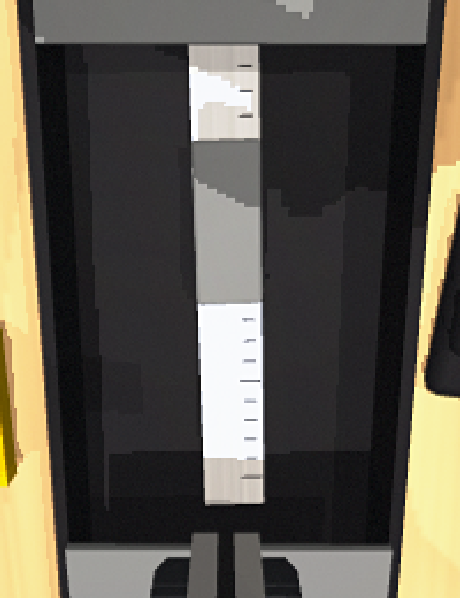

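The enlarged crop confirms this: block at x≈0.570, y≈0.039, ruler end2 at y≈-0.103, box centre about (0.570, 0.005), yaw about -1.8°. Next I'll hover over the raised cover and press it.

>>> {"method": "play_rows", "body": {"deltas": [[[0,0,0,-20,0,20,0],[0,0,0,-55,-1,60,0],[0,0,0,-85,-1,105,0],[0,0,0,-95,-1,135,0],[0,0,0,-95,-1,146,0],[0,0,0,-95,-1,150,0],[0,0,0,-95,-1,154,0],[0,0,0,-95,-1,157,0],[0,0,0,-95,-1,160,0],[0,0,0,-95,-1,163,0],[0,0,0,-95,-1,166,0],[0,0,0,-95,-1,168,0],[0,0,0,-95,-1,169,0],[0,0,0,-95,-1,169,0]]]}}

```text
t: 3.95
tool_pos: [0.5642, -0.1131, 0.2358]
orientation: [180.0, 0.0, 88.4]
wrist_force: [0.4, 2.8, 4.4]
opening: -0.0001
grip_force: 2.1
```

>>> {"method": "play_rows", "body": {"deltas": [[[0,0,0,0,0,1,0],[0,0,0,0,0,2,0],[0,0,0,0,0,2.5,0],[0,0,0,0,0,2.5,0]]]}}

```text
t: 4.45
tool_pos: [0.5642, -0.1131, 0.2334]
orientation: [180.0, -0.0, 88.4]
wrist_force: [0.7, 4.2, 6.4]
opening: -0.0
grip_force: 3.1
```

>>> {"method": "play_rows", "body": {"deltas": [[[0,0,0,0,0,0.5,0],[0,0,0,0,0,1,0],[0,0,0,0,0,1.5,0],[0,0,0,0,0,1.5,0]]]}}

```text
t: 4.95
tool_pos: [0.5642, -0.1131, 0.2332]
orientation: [179.9, 0.0, 88.4]
wrist_force: [-1.0, 4.9, 14.0]
opening: -0.0
grip_force: 7.2
```

The force is rising and the tool has stalled, so the stop is reached. A little more press, then back off and move above the block with the gripper partly open.

>>> {"method": "play_rows", "body": {"deltas": [[[0,0,0,0,0,0.5,0],[0,0,0,0,0,1,0],[0,0,0,0,0,1,0]]]}}

```text
t: 5.32
tool_pos: [0.5642, -0.1131, 0.2331]
orientation: [179.9, 0.0, 88.5]
wrist_force: [-3.4, 5.4, 20.8]
opening: -0.0003
grip_force: 10.0
```

>>> {"method": "play_rows", "body": {"deltas": [[[0,0,0,0,0,-5,0],[0,0,0,0,0,-25,0],[0,0,0,20,1,-55,0.3],[0,0,0,60,3,-65,0.65],[0,0,0,105,5,-65,0.65],[0,0,0,130,5,-65,0.65],[0,0,0,130,5,-65,0.65],[0,0,0,130,5,-65,0.65]]]}}

```text
t: 6.32
tool_pos: [0.5726, 0.0157, 0.2951]
orientation: [-179.9, 0.1, 88.4]
wrist_force: [0.8, 0.1, 0.7]
opening: 0.0553
grip_force: 0.0
```

Run:
```python
from h import *
c=cam("wrist");cv2.imwrite("pics/w2.png",c["pixels"]);np.save("w2T.npy",c["T"]);print(pose()[:3,3].round(4))
print(proj(c,[.5555,.0395,.027]),proj(c,[.5845,.0395,.027]))
s=cam("scene");cv2.imwrite("pics/s2.png",cv2.resize(s["pixels"][200:340,220:420],None,fx=3,fy=3))
```

```text
[0.5727 0.0154 0.2952]
[292.84933377 203.27250244] [332.88126522 202.20020461]
```

View pics/w2.png

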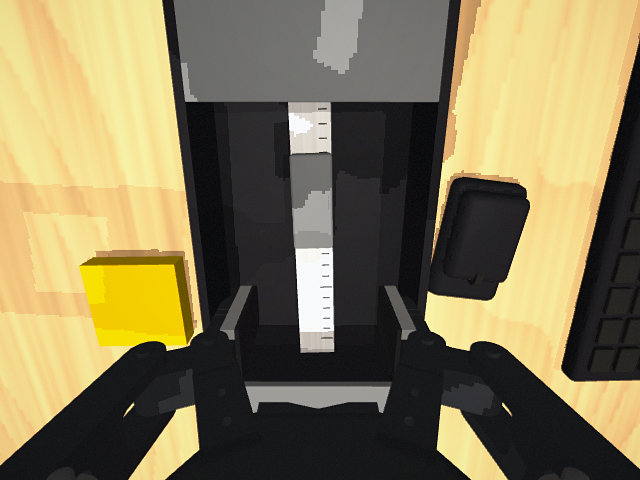

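View pics/s2.png

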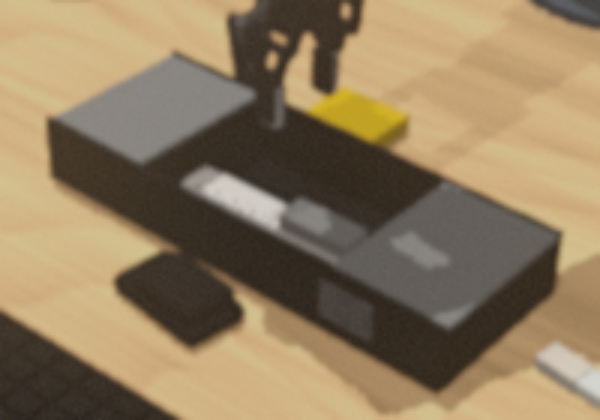

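The cover is level and flush with the rim. In the wrist view the block is at rows 153–248, cols 292–332, which matches the prediction. I'll descend and grip.

>>> {"method": "play_rows", "body": {"deltas": [[[0,0,0,12,-2,5,0.65],[0,0,0,24,-3.5,25,0.65],[0,0,0,24.5,-3.5,55,0.65],[0,0,0,24.5,-3.5,80,0.65],[0,0,0,24.5,-3.5,100,0.65],[0,0,0,24.5,-3.5,110,0.65],[0,0,0,24.5,-3.5,112.5,0.65],[0,0,0,24.5,-3.5,112.5,0.65],[0,0,0,24.5,-3.5,112.5,0.45],[0,0,0,24.5,-3.5,112.5,0.2],[0,0,0,24.5,-3.5,112.5,0.2],[0,0,0,24.5,-3.5,112.5,0.2],[0,0,0,24.5,-3.5,112.5,0.2]]], "force": 60}}

```text
t: 8.05
tool_pos: [0.5701, 0.0412, 0.1843]
orientation: [179.9, 0.0, 88.4]
wrist_force: [-0.8, 1.3, 6.5]
opening: 0.0285
grip_force: 60.5
```

>>> {"method": "play_rows", "body": {"deltas": [[[0,0,0,0,0,-2,0.2],[0,0,0,0,0,-5,0.2],[0,0,0,0,0,-7,0.2],[0,0,0,4,0,-7,0.2],[0,0,0,9,0,-7,0.2],[0,0,0,12,0,-7,0.2],[0,0,0,12,0,-7,0.2],[0,0,0,12,0,-7,0.2]]], "force": 80}}

```text
t: 9.05
tool_pos: [0.5701, 0.0533, 0.1902]
orientation: [-180.0, 0.0, 88.4]
wrist_force: [-0.0, 0.4, -1.4]
opening: 0.0281
grip_force: 79.1
```

Run:
```python
from h import *
c=cam("wrist");cv2.imwrite("pics/w3.png",c["pixels"]);P=pose();print(P[:3,3].round(4),bot.observe()['wrist_force'])
print("expected end2 px",proj(c,[.568,.053-.14,.016]), "hinged edge z60",proj(c,[.567,-.095,.06]),"blk",proj(c,[.57,.053+.035,.031]))
```

```text
[0.5701 0.0532 0.1902] [ 0.08837568 -0.65445816 -1.25136468]
expected end2 px [319.95180014 500.68218501] hinged edge z60 [319.06270253 607.54215261] blk [314.41883192 237.7812733 ]
```

View pics/w3.png

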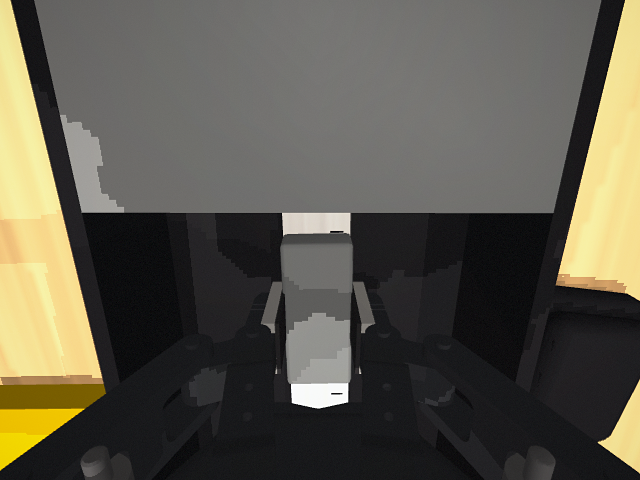

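The block is firmly held and lifted, with its top edge at row ~236 as predicted. Now I'll tip the ruler about end1.

>>> {"method": "play_rows", "body": {"deltas": [[[0,-2,0,6.3,0,-5,0.2],[0,-4,0,12.8,0,-9.4,0.2],[0,-8,0,26.3,0,-17.8,0.2],[0,-12,0,40.3,0,-25.2,0.2],[0,-15,0,51,0,-30,0.2],[0,-18,0,62,0,-34.5,0.2],[0,-18,0,62,0,-34.5,0.2],[0,-18,0,62,0,-34.5,0.2]]]}}

```text
t: 10.1
tool_pos: [0.5717, 0.1149, 0.2245]
orientation: [-180.0, 18.0, 88.4]
wrist_force: [0.6, -0.0, -0.9]
opening: 0.0279
grip_force: 79.2
```

Run:
```python
from h import *
c=cam("scene");P=pose();print(P.round(3).tolist())
cv2.imwrite("pics/s3.png",cv2.resize(c["pixels"][140:340,200:440],None,fx=3,fy=3))
```

```text
[[0.026, 1.0, -0.009, 0.572], [0.951, -0.028, -0.308, 0.115], [-0.309, -0.001, -0.951, 0.224], [0.0, 0.0, 0.0, 1.0]]
```

View pics/s3.png

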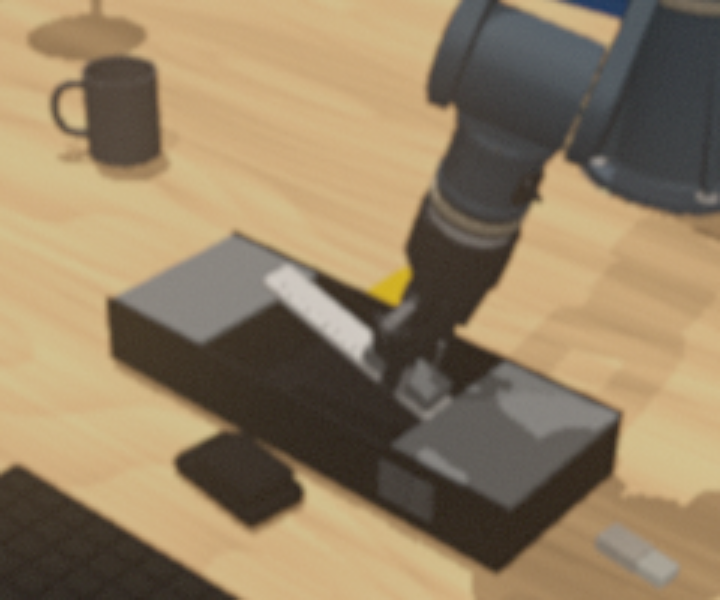

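The ruler is tipped cleanly, with its -y end above the rim at crop (285,280). I'll draw it along its axis, then lift.

>>> {"method": "play_rows", "body": {"deltas": [[[0,0,0,-5,0,0,0.2],[0,0,0,-17,0,0,0.2],[0,0,0,-34,0,0,0.2],[0,0,0,-51,0,0,0.2],[0,0,0,-68,0,0,0.2],[0,0,0,-85,0,0,0.2],[0,0,0,-102,0,0,0.2],[0,0,0,-117,0,0,0.2],[0,0,0,-125,0,0,0.2],[0,0,0,-128,0,-10,0.2],[0,0,0,-135,0,-30,0.2],[0,0,0,-143,0,-55,0.2],[0,0,0,-151,0,-80,0.2],[0,0,0,-159,0,-105,0.2],[0,0,0,-166,0,-128,0.2],[0,0,0,-170,0,-140,0.2],[0,0,0,-171,0,-143,0.2],[0,0,0,-171,0,-143,0.2],[0,0,0,-171,0,-143,0.2]]]}}

```text
t: 12.52
tool_pos: [0.5683, -0.0031, 0.4125]
orientation: [-179.9, 18.0, 88.5]
wrist_force: [0.5, 0.4, -0.7]
opening: 0.0281
grip_force: 79.2
```

Run:
```python
from h import *
c=cam("scene");P=pose();print((P@[.14,0,.179,1]).round(3),bot.observe()['wrist_force'],bot.observe()['joint_vel'].round(2))
cv2.imwrite("pics/s4.png",c["pixels"])
```

```text
[0.57  0.075 0.199 1.   ] [-0.0091032  -0.31994556 -1.34537571] [ 0.03  0.03 -0.22 -0.05  0.06 -0.03]
```

View pics/s4.png

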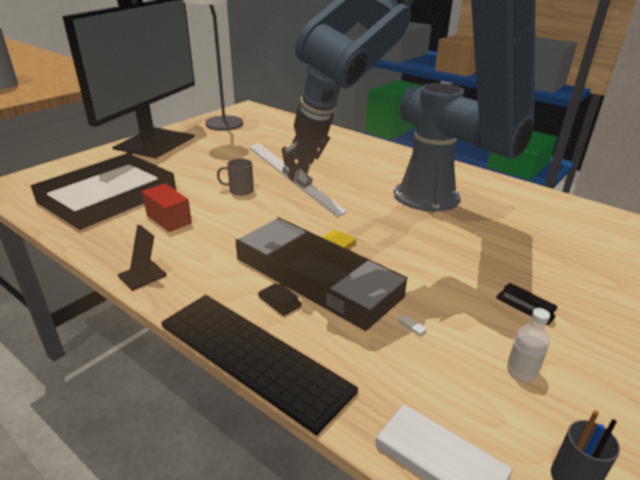

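The ruler is out and held, with its low end at px (343,213). The covers are flat and nothing else has moved. I'll lift a bit more for margin, settle, check and hand in.

>>> {"method": "play_rows", "body": {"deltas": [[[0,0,0,-3,0,-8,0.2],[0,0,0,-8,0,-24,0.2],[0,0,0,-12,0,-36,0.2],[0,0,0,-13,0,-39,0.2],[0,0,0,-13,0,-39,0.2],[0,0,0,-13,0,-39,0.2],[0,0,0,-13,0,-39,0.2],[0,0,0,-13,0,-39,0.2]]]}}

```text
t: 13.58
tool_pos: [0.5685, -0.0035, 0.4543]
orientation: [-180.0, 18.0, 88.5]
wrist_force: [-0.3, -0.0, -1.0]
opening: 0.0277
grip_force: 79.2
```

Run:
```python
from h import *
c=cam("scene");P=pose()
for a in(.14,-.14):
    p=P@[a,0,.177,1];print(p.round(3),proj(c,p[:3]))
d=c["pixels"].astype(int).min(2);m=np.zeros(d.shape,bool);m[120:215,240:360]=1
hs=cv2.cvtColor(c["pixels"],cv2.COLOR_BGR2HSV);mm=(m&(hs[...,1]<40)&(hs[...,2]>110))
print([(b.round().tolist(),a) for b,a in rects(None,mm,30)])
s=bot.observe();print(s["wrist_force"],s["grip_force"],s["joint_vel"].round(2))
```

```text
[0.571 0.075 0.243 1.   ] [342.30946536 198.78746447]
[ 0.563 -0.191  0.329  1.   ] [253.45210439 129.24817396]
[([[294.0, 166.0], [300.0, 158.0], [346.0, 193.0], [341.0, 201.0]], 371.0), ([[295.0, 157.0], [300.0, 152.0], [308.0, 160.0], [303.0, 165.0]], 53.0), ([[248.0, 131.0], [254.0, 123.0], [291.0, 151.0], [285.0, 159.0]], 338.0)]
[-0.58604592 -0.02410237 -0.9756887 ] 79.16452492570897 [-0.02 -0.06 -0.06  0.01 -0.03 -0.  ]
```

The ruler's ends show where expected; the lowest one is at z≈0.24 m, about 18 cm above the box top.

```bash
python3 -c "
from rig import bot
print(bot.sign_off())"
```

```text
the job is handed in; nothing more can be done
None
```

Done and handed in: I pressed the end cover level, then tipped the ruler out and left it held still in the gripper, about 18 cm above the box top. The cover is still shut and the other things looked undisturbed.

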